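# Refit the strainer plate in the settling tank

### The job

Refit the steel strainer plate in the grey settling tank: it is longer than the opening, so tilt it, feed its low end under the wide lip nearest the robot, lay the other end down inside, then work the plate away from you by feel until it drops into its seat, flat and fully home on its ledges with both ends under the lips. Be gentle (never force the plate against the tank, nor drop it in), let go of it, and leave the bottles, the loupe and the carton where they are.

Things in the scene. Friction and masses are not known exactly. Their poses are not given: they have to be found in the camera images.
- tank: Grey settling tank, fixed, 206 (x) x 121 (y) x 80 mm high; origin at the centre of its underside, z up, x along its length, -x the end nearer the robot. Inside 190 x 107 mm (x -95 to +95). The steel frame on top (z 76 to 80) leaves an opening from x -59 to +62, full 107 mm in y. A push or knock above 40 N between plate and tank is too much.
- near_lip (a point): middle of the near lip's inner edge, on the frame's top (tank x -59, z 80). The lip is 4 mm thick and overhangs the inside by 36 mm: the deep pocket under it takes the plate's first end.
- far_lip (a point): middle of the far lip's inner edge, on the frame's top (tank x +62, z 80). The lip is 4 mm thick and overhangs the inside by 33 mm. Hidden under it each ledge ends in an upright step 4 mm high (top z 58), like those under the near lip: set down too far, the plate's far end stays up on it.
- ledge_mid (a point): tank centre at ledge-top height, z 54, 22 mm below the lips. Two 12 mm wide ledges run along the long walls. Seat: the 152 mm between the ledges' near and far steps (4 mm high, top z 58). It is adjustable along x, locked, hidden: plate centre when seated lies at tank x between -11 and +12; find it by feel, set down elsewhere one end stays 4 mm up.
- strainer: Perforated steel strainer plate, about 0.25 kg, 150 (x) x 100 (y) x 5 mm, flat on the worktop, handle up; origin at the centre of its underside, z up. Same at both ends. Handle: blue flat-sided bar along y over the centre, 12 mm thick (x), 56 long (y), 41 to 67 mm above the underside, on two posts at y +-21 mm. Seated, its underside is at tank z 54.
- end_near (a point): middle of the plate's lower edge at its -x end (75 mm from the origin)
- end_far (a point): middle of the plate's lower edge at its +x end (75 mm from the origin)
- glue_bottle: small white bottle with a red spout, 26 mm across, 84 mm tall, behind the work; bystander; origin at the centre of its underside
- loupe: black loupe, 34 mm across and tall, right of the work; bystander; origin at the centre of its underside
- squeeze_bottle: white squeeze bottle with bent spout, 42x73x128 mm, left of the tank; bystander; origin at the centre of its underside
- lens_box: small white carton, 51x66x28 mm, left of the tank; bystander; origin at the centre of its underside

How it is judged (in metres and radians):
On the way:
1. the plate, tilted, has one end at least 8 mm under the near lip (angle between strainer's own z axis and vertical above 0.05 rad and ((x of end_near in the frame of tank between -0.098 and -0.067 m and y of end_near in the frame of tank between -0.01 and 0.01 m and z of end_near in the frame of tank between 0.045 and 0.074 m) or (x of end_far in the frame of tank between -0.098 and -0.067 m and y of end_far in the frame of tank between -0.01 and 0.01 m and z of end_far in the frame of tank between 0.045 and 0.074 m))), for 0.05 s.
At the end, for the whole second after the job is handed in: The plate lies flat (within 0.02 rad) and fully down on both ledges, both ends within 2 mm of ledge height (so off the steps), between the side walls and under both lips, released and at rest (z of end_near in the frame of tank between 0.052 and 0.0558 m and y of end_near in the frame of tank between -0.006 and 0.006 m and z of end_far in the frame of tank between 0.052 and 0.0558 m and y of end_far in the frame of tank between -0.006 and 0.006 m and x of strainer in the frame of tank between -0.013 and 0.013 m and angle between strainer's own z axis and vertical below 0.02 rad and linear speed of strainer below 0.01 m/s and contact force between strainer and the fingers below 0.1 N); the robot touches nothing.
It fails at once if the plate is forced or dropped: more than 40 N between plate and tank (contact force between strainer and tank above 40 N).
It fails at once if the glue bottle is moved more than 3 cm (distance of glue_bottle from where it was at the start of the episode above 0.03 m).
It fails at once if the loupe is moved more than 3 cm (distance of loupe from where it was at the start of the episode above 0.03 m).
It fails at once if the squeeze bottle is moved more than 3 cm (distance of squeeze_bottle from where it was at the start of the episode above 0.03 m).
It fails at once if the lens box is moved more than 3 cm (distance of lens_box from where it was at the start of the episode above 0.03 m).
It also fails if it takes over 72 s, if anything falls off the work surface, if the arm or the gripper's body presses on something with over 40 N, if the wrist force passes 120 N, or if a joint passes its speed limit or range.

### The arm

A 6-joint arm with a two-finger parallel gripper is mounted at the origin on a cart in front of the work surface, level with it; the furniture and walls round the work are solid. World frame = base frame: x ahead of the robot, y to its left, z up, the work surface at z = 0. Lengths are in mm, angles in degrees, forces in N, time in s.
With the tool pointing down it reaches from about 300 to 850 mm from the base axis. Payload 4.2 kg.
Tool frame: the origin (TCP) lies at the very end of the fingers, on their centre line; the grasp point (between the pads) lies 19 mm behind it; z points along the fingers, y is the line along which they close (so a half turn about z gives the same grasp; the last joint's range is limited). The gripper opens to 91 mm and grips with 3 to 60 N. Pads are 32 mm wide; open, the fingers measure 118 mm over their backs; the gripper's body (76 mm by 178 mm) begins 60 mm behind the grasp point.
Start: joints at [71.62, 18.312, 89.639, -0, 72.044, -1.146], TCP at [170.366, 549.198, 213.976] pointing down, gripper open.
Joint ranges: [-177.97, 177.97], [-48.28, 115.42], [12.27, 149.76], [-77.06, 257.06], [2.81, 150.46], [-146.56, 146.56]. Speed limits (degrees/s): [147.25, 147.25, 180, 180, 180, 180].

### API

Orientations are given as [roll, pitch, yaw] about the fixed x, y, z axes, in that order (R = Rz(yaw) Ry(pitch) Rx(roll)).
In Python, from workcell import env gives the robot as it stands.
- The arm moves only by the shell command python3 -m pendant 'ROWS' [FORCE]. ROWS is a JSON object of lists of equal length, an entry for each row: "translation": the shift along the tool's x, y, z in mm, a list of three; "roll": the turn about the tool's z in rad; "hand": the closure in counts, from 0 (fully open) to 255 (shut). In form: {"translation": [[dx, dy, dz], ...], "roll": [roll, ...], "hand": [hand, ...]}. A call has exactly 8 rows; each row shifts and turns the commanded pose from where the row before left it, along the tool's axes as they then stand; what a row does not reach is not made up. A row lasts 1/12 s, in which the tool goes at most 41.7 mm and 7.16 degrees, less where a joint would pass 70% of its speed; a pose out of reach is approached as far as the arm can. A call with a gripper value outside its range is refused whole. The fingers move at their own pace and stop on an object; FORCE is the grip in N (left out, the last holds). Time passes only in rows, so rows that do not move let the fingers close, or fill a call up. It gives the time, the measured TCP pose, the force, the opening and the grip force at its end, in the units of the state.
- env.state(): the state, without advancing time (a new reading comes with each control period).
- env.grab_frame(name): name is "scene" or "side" or "wrist"; returns a dict with "frame" (400x640x3 uint8, red, green, blue), "z_map" (400x640 float32, mm along the optical axis (not along the pixel's ray), 0 where there is no reading), "fx", "fy", "cx", "cy" (pixels), "pose" (4x4, takes a point from camera to world coordinates). Camera axes: x right, y down, z forward; pixel columns grow to the right and rows downward; lengths in mm; the calibration is good to about 2 mm. A picture is of the moment at which its call begins.
- env.job_done(): hands the job in; it is judged then, once.
Trained networks look in a picture, given as the dict that the camera call returned (one of the last four; its "shot" number tells which), for a name from the list of things; names that differ only in an ending like _2 or _b are one class to them, and where a whole thing is asked for, a point or a joint stands for the part that bears it (a point fixed in the world has none). Each returns a list of dicts, best first, with "score" (0 to 1); they miss things now and then, are a little off and sometimes report something else, mostly with a low value. They report only what shows in the picture. A call takes as long as a camera call.
- env.recognise(picture, label): "rect" ([centre column, centre row, width, height] in pixels, round what is visible of it).
- env.regions_of(picture, label): "pixels" (400x640 bool, what is visible of it) and "rect" ([centre column, centre row, width, height] in pixels, round what is visible of it).
The state is a dict: "time_s": time; "qpos": joint angles; "qvel": joint speeds; "effort": joint torques, N m; "ee_pos": TCP position; "ee_rot": TCP orientation; "force": force on the tool from outside, world axes, zero at the start; "torque": the same for the moment, N m; "gripper_width": finger opening in mm; "gripper_force": force on a finger pad.
Only numpy, scipy, OpenCV 4.12 (cv2) and the standard library are available. Lean on these libraries where they do the work, as an engineer would, in place of code of your own. Each camera call takes 0.05 s, during which the arm holds its last target. There are 200 camera calls.

## Working session

There is one attempt and no reset: what is moved stays moved. The work goes in short steps, Python scripts to look and compute and a shell command to move; the robot and the scene stay as the last step left them, time stands still between calls to the robot, and variables do not carry over. Pictures are saved under pics/ and viewed, at most 10 in all, crops included, and the job is handed in when it is done.

```bash
mkdir -p pics
cat > h.py <<'E'
import numpy as np, cv2
from workcell import env
def cloud(p):
    z=p["z_map"]; v,u=np.mgrid[:z.shape[0],:z.shape[1]]
    c=np.stack([(u-p["cx"])/p["fx"]*z,(v-p["cy"])/p["fy"]*z,z],-1)
    T=np.array(p["pose"]); w=c@T[:3,:3].T+T[:3,3]; w[z<=0]=np.nan; return w
def st():
    s=env.state(); r=lambda k:np.round(s[k],2).tolist()
    print(s["time_s"],r("ee_pos"),r("ee_rot"),"F",r("force"),"T",r("torque"),"w",r("gripper_width"),r("gripper_force"))
E
python3 - <<'E'
from h import *
st()
ims=[]
for n in ("scene","side"):
    p=env.grab_frame(n); w=cloud(p); im=p["frame"][...,::-1].copy(); print(n,np.round(p["pose"],2).tolist())
    for l in ("tank","strainer","glue_bottle","loupe","squeeze_bottle","lens_box"):
        r=env.regions_of(p,l)
        if not r: print(l,"none"); continue
        r=r[0]; q=w[r["pixels"]]; q=q[~np.isnan(q[:,0])]
        print(l,round(r["score"],2),np.round(r["rect"]),"lo",np.percentile(q,2,axis=0).round(),"hi",np.percentile(q,98,axis=0).round())
        c=r["rect"]; cv2.rectangle(im,(int(c[0]-c[2]/2),int(c[1]-c[3]/2)),(int(c[0]+c[2]/2),int(c[1]+c[3]/2)),(0,255,0),1)
    cv2.imwrite(f"pics/{n}0.png",im)
E
```

```text
0.0 [170.19, 548.71, 213.13] [-179.9, -0.0, 162.77] F [0.19, 0.39, -0.43] T [-0.01, 0.03, -0.07] w 90.78 0.0
scene [[0.87, -0.22, 0.43, -46.02], [-0.48, -0.4, 0.78, -1172.19], [0.0, -0.89, -0.45, 735.52], [0.0, 0.0, 0.0, 1.0]]
tank 0.69 [289. 193.  67.  43.] lo [483.  29.   2.] hi [687. 185.  78.]
strainer 0.77 [317. 248.  60.  42.] lo [ 444. -271.   -2.] hi [ 586. -169.   63.]
glue_bottle 0.64 [287. 191.  65.  44.] lo [483.  29.   5.] hi [683. 170.  78.]
loupe 0.65 [353. 282.  10.  16.] lo [ 508. -405.   -2.] hi [ 534. -378.   32.]
squeeze_bottle 0.58 [272. 158.   8.  24.] lo [633. 366.   7.] hi [672. 395.  91.]
lens_box 0.65 [271. 159.  15.  24.] lo [633. 366.   8.] hi [672. 396.  92.]
side [[0.27, -0.68, 0.68, -341.27], [-0.96, -0.19, 0.19, -241.47], [0.01, -0.7, -0.71, 1056.66], [0.0, 0.0, 0.0, 1.0]]
tank 0.64 [286. 202.  56.  64.] lo [481.  34.  13.] hi [685. 174.  84.]
strainer 0.87 [382. 248.  37.  37.] lo [ 442. -267.    2.] hi [ 584. -172.   68.]
glue_bottle 0.51 [373. 184.   6.  21.] lo [ 759. -167.    5.] hi [ 774. -145.   73.]
loupe 0.69 [435. 257.  10.  14.] lo [ 505. -401.    1.] hi [ 536. -374.   36.]
squeeze_bottle 0.67 [218. 174.  16.  26.] lo [631. 370.   4.] hi [667. 407.  97.]
lens_box 0.81 [200. 214.  22.  17.] lo [453. 347.  -1.] hi [533. 418.  32.]
```

Run:
```python
from h import *
a=cv2.imread("pics/scene0.png")[120:310,220:400];b=cv2.imread("pics/side0.png")[140:290,190:450]
cv2.imwrite("pics/a.png",np.hstack([cv2.resize(a,(400,422)),cv2.resize(cv2.resize(b,None,fx=1.53,fy=1.53),(398,422))]))
p=env.grab_frame("side");w=cloud(p)
for l,(lo,hi) in dict(tank=(74,95),strainer=(-3,16)).items():
    r=env.regions_of(p,l)[0]; q=w[r["pixels"]]; q=q[(q[:,2]>lo)&(q[:,2]<hi)]
    print(l,len(q),cv2.minAreaRect(q[:,:2].astype(np.float32)),np.median(q[:,2]))
r=env.regions_of(p,"strainer")[0]; q=w[r["pixels"]]; q=q[q[:,2]>50]; print(q.mean(0),cv2.minAreaRect(q[:,:2].astype(np.float32)))
```

```text
tank 870 ((588.0911865234375, 106.15628814697266), (123.17166137695312, 208.95790100097656), 79.37754821777344) 80.51497067677798
strainer 810 ((516.6282958984375, -214.30795288085938), (101.0511474609375, 161.90623474121094), 82.0306396484375) 5.70269796987418
[ 514.6484871  -212.79766743   62.48131831] ((515.3397216796875, -213.51937866210938), (54.531349182128906, 15.086605072021484), 79.5067138671875)
```

View pics/a.png

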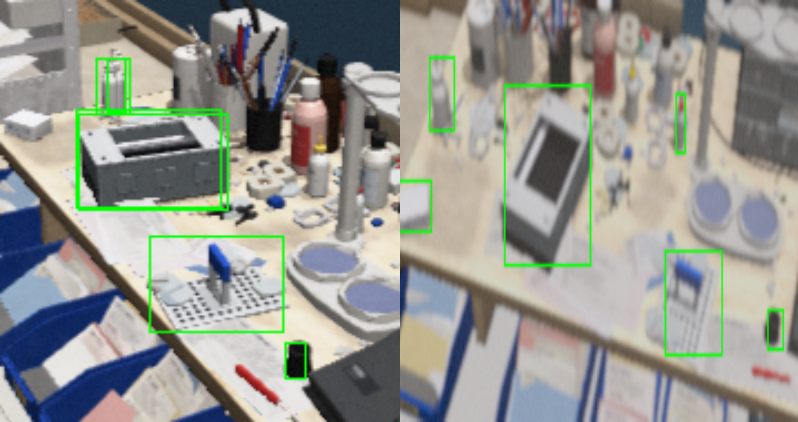

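```bash
cat >> h.py <<'E'
def rows(target,yaw=None):
    "tool-frame shift from measured pose to a world target, and roll (rad) to a yaw"
    from scipy.spatial.transform import Rotation as R
    s=env.state(); M=R.from_euler("xyz",s["ee_rot"],degrees=True).as_matrix()
    print("shift tool",np.round(M.T@(np.array(target)-s["ee_pos"]),1), "" if yaw is None else "roll %.3f"%-np.radians((yaw-s["ee_rot"][2]+180)%360-180))
E
python3 -m pendant '{"translation":[[0,0,0],[-20.7,-29.9,0],[-20.7,-29.9,0],[-20.7,-29.9,0],[-20.7,-29.9,0],[-20.7,-29.9,0],[-20.7,-29.9,0],[-20.7,-29.9,0]],"roll":[-0.12,0,0,0,0,0,0,0],"hand":[0,0,0,0,0,0,0,0]}'
python3 -m pendant '{"translation":[[-20.7,-29.9,0],[-20.7,-29.9,0],[-20.7,-29.9,0],[-20.7,-29.9,0],[-20.7,-29.9,0],[-20.7,-29.9,0],[-20.7,-29.9,0],[-20.7,-29.9,0]],"roll":[0,0,0,0,0,0,0,0],"hand":[0,0,0,0,0,0,0,0]}'
python3 -m pendant '{"translation":[[-20.7,-29.9,0],[-20.7,-29.9,0],[-20.7,-29.9,0],[-20.7,-29.9,0],[-20.7,-29.9,0],[-20.7,-29.9,0],[-20.7,-29.9,0],[0,0,0]],"roll":[0,0,0,0,0,0,0,0],"hand":[0,0,0,0,0,0,0,0]}'
python3 - <<'E'
from h import *
p=env.grab_frame("wrist");w=cloud(p);st();cv2.imwrite("pics/w1.png",p["frame"][...,::-1])
for l,(lo,hi) in dict(strainer=(-5,80)).items():
    r=env.regions_of(p,l); print(len(r)); q=w[r[0]["pixels"]]; q=q[~np.isnan(q[:,0])]
    for lo,hi in ((2,9),(60,72)):
        a=q[(q[:,2]>lo)&(q[:,2]<hi)]; 
        if len(a)>20: print(lo,len(a),cv2.minAreaRect(a[:,:2].astype(np.float32)),np.median(a[:,2]),a[:,:2].mean(0))
E
```

```text
time_s: 1.57
ee_pos: [275.6, 315.7, 214.1]
ee_rot: [180.0, 0.0, 169.7]
force: [0.5, 0.6, 0.1]
gripper_width: 91.3
gripper_force: 0.0
time_s: 2.23
ee_pos: [395.6, 50.4, 214.3]
ee_rot: [180.0, 0.1, 169.6]
force: [0.2, 0.5, 0.0]
gripper_width: 91.4
gripper_force: 0.0
time_s: 2.9
ee_pos: [502.7, -185.3, 213.6]
ee_rot: [-179.8, 0.2, 169.4]
force: [0.5, 1.0, 0.0]
gripper_width: 91.1
gripper_force: 0.0
2.95 [501.05, -182.43, 213.42] [-179.98, 0.01, 169.43] F [-0.23, 0.9, -0.37] T [0.05, 0.05, -0.0] w 91.63 0.0
1
2 5542 ((520.323486328125, -213.29241943359375), (100.3797836303711, 150.8111114501953), 80.5323486328125) 4.562274403664588 [ 517.98155676 -218.13645146]
60 547 ((519.7108764648438, -212.3498077392578), (56.0263671875, 12.184906005859375), 81.1601333618164) 66.00521639848768 [ 518.90859447 -211.83567175]
```

View pics/w1.png

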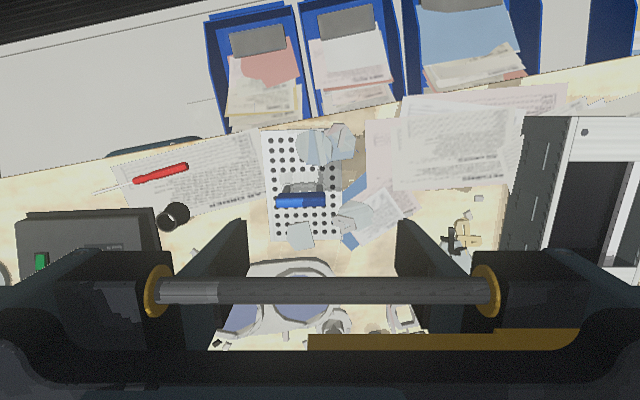

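Run:
```python
from h import *
for n in("scene","side"):
    w=cloud(env.grab_frame(n)).reshape(-1,3)
    for c in ((520,-213),(585,106)):
        d=w-np.array([*c,0]); k=(abs(d[:,0])<150)&(abs(d[:,1])<180)&(d[:,2]>90)&(d[:,2]<320)
        q=w[k]; print(n,c,len(q)); 
        if len(q): print(np.unique((q//40*40).astype(int),axis=0,return_counts=True)[0].tolist()[:40])
rows([519.7,-212.5,35],170.9)
```

```text
scene (520, -213) 1080
[[440, -280, 240], [440, -280, 280], [440, -240, 200], [440, -240, 240], [440, -240, 280], [440, -200, 280], [440, -160, 280], [440, -120, 280], [480, -280, 200], [480, -280, 240], [480, -280, 280], [480, -240, 200], [480, -240, 240], [480, -200, 280], [480, -160, 200], [480, -160, 240], [480, -160, 280], [480, -120, 280], [520, -280, 280], [520, -160, 200], [640, -400, 240], [640, -360, 240], [640, -320, 240]]
scene (585, 106) 0
side (520, -213) 723
[[440, -280, 280], [440, -240, 200], [440, -240, 240], [440, -240, 280], [440, -200, 280], [440, -160, 280], [440, -120, 280], [480, -240, 200], [480, -240, 240], [480, -160, 200], [480, -160, 240], [480, -160, 280], [480, -120, 280], [520, -160, 200], [520, -160, 240], [520, -160, 280], [640, -400, 240], [640, -400, 280], [640, -360, 240], [640, -360, 280], [640, -320, 240], [640, -320, 280], [640, -280, 240], [640, -280, 280]]
side (585, 106) 0
shift tool [-26.1 -29.4 178.7] roll -0.022
```

```bash
python3 -m pendant '{"translation":[[-13,-14.7,0],[-13.1,-14.7,0],[0,0,15],[0,0,30],[0,0,30],[0,0,30],[0,0,15],[0,0,0]],"roll":[-0.022,0,0,0,0,0,0,0],"hand":[0,0,0,0,0,0,0,0]}' 8
python3 - <<'E'
from h import *
p=env.grab_frame("wrist");w=cloud(p);st()
r=env.regions_of(p,"strainer"); q=w[r[0]["pixels"]]; q=q[~np.isnan(q[:,0])]
a=q[(q[:,2]>60)&(q[:,2]<72)]; print(len(a),cv2.minAreaRect(a[:,:2].astype(np.float32)),np.median(a[:,2]))
rows([519.7,-212.5,35],171)
E
```

```text
time_s: 3.77
ee_pos: [517.9, -210.5, 90.7]
ee_rot: [179.9, -0.4, 171.0]
force: [-0.4, 2.1, -0.1]
gripper_width: 91.0
gripper_force: 0.0
3.8167 [519.53, -211.35, 92.9] [179.93, -0.21, 171.0] F [0.16, 0.64, 1.16] T [0.07, 0.02, -0.0] w 91.1 0.0
1364 ((519.3049926757812, -212.13677978515625), (55.334869384765625, 12.269186973571777), 82.07703399658203) 65.96907102065946
shift tool [ 1.1 -0.6 59.4] roll -0.000
```

Now lower and close with a moderate force.

```bash
python3 -m pendant '{"translation":[[0.5,-0.5,15],[0,0,20],[0,0,15],[0,0,8],[0,0,0],[0,0,0],[0,0,0],[0,0,0]],"roll":[0,0,0,0,0,0,0,0],"hand":[0,0,0,0,60,120,160,160]}' 10
python3 -m pendant '{"translation":[[0,0,0],[0,0,0],[0,0,0],[0,0,0],[0,0,-5],[0,0,-10],[0,0,-10],[0,0,0]],"roll":[0,0,0,0,0,0,0,0],"hand":[255,255,255,255,255,255,255,255]}' 10
python3 - <<'E'
from h import *
st()
E
```

```text
time_s: 4.53
ee_pos: [521.2, -213.9, 37.3]
ee_rot: [-180.0, 0.2, 170.9]
force: [0.7, -0.4, -0.3]
gripper_width: 67.5
gripper_force: 0.0
time_s: 5.2
ee_pos: [521.6, -214.2, 63.1]
ee_rot: [-179.9, 0.2, 170.9]
force: [0.6, -0.3, -1.8]
gripper_width: 55.9
gripper_force: 10.0
5.2 [521.62, -214.2, 63.15] [-179.94, 0.23, 170.9] F [0.58, -0.33, -1.75] T [-0.06, -0.07, -0.03] w 55.92 10.0
```

```bash
python3 -m pendant '{"translation":[[0,0,-20],[0,0,-25],[0,0,-25],[0,0,-25],[8,30,-25],[8,30,-25],[8,30,-20],[8,30,-10]],"roll":[0,0,0,0,0,0,0,0],"hand":[255,255,255,255,255,255,255,255]}'
python3 -m pendant '{"translation":[[8,30,0],[8,24,0],[3,14,0],[0,0,0],[0,0,0],[0,0,0],[0,0,0],[0,0,0]],"roll":[0,0,0,0,0,0,0,0],"hand":[255,255,255,255,255,255,255,255]}'
cat >> h.py <<'E'
def look(name,cam="wrist",labels=("tank",)):
    p=env.grab_frame(cam);w=cloud(p);cv2.imwrite(f"pics/{name}.png",p["frame"][...,::-1]); R={}
    for l in labels:
        r=env.regions_of(p,l); q=w[r[0]["pixels"]] if r else np.zeros((0,3)); R[l]=q[~np.isnan(q[:,0])]
    return p,w,R
E
python3 - <<'E'
from h import *
p,w,R=look("w2",labels=("tank","strainer","near_lip","far_lip")); st()
q=R["tank"]; a=q[abs(q[:,2]-80)<5]; print(len(a),cv2.minAreaRect(a[:,:2].astype(np.float32)),np.median(a[:,2]))
q=R["strainer"]; print(q.min(0),q.max(0))
E
```

```text
time_s: 5.87
ee_pos: [508.3, -89.2, 239.0]
ee_rot: [-180.0, 0.3, 170.8]
force: [1.2, 0.5, -1.6]
gripper_width: 56.2
gripper_force: 10.0
time_s: 6.53
ee_pos: [499.7, -20.8, 235.8]
ee_rot: [-180.0, -0.0, 170.8]
force: [0.3, -0.2, -2.1]
gripper_width: 55.9
gripper_force: 10.0
6.7833 [499.63, -20.23, 235.87] [180.0, -0.01, 170.87] F [-1.13, 0.23, -1.49] T [-0.02, -0.03, 0.02] w 56.23 10.0
5048 ((547.0003662109375, 115.45608520507812), (122.00296020507812, 118.64241790771484), 79.06007385253906) 79.49942769993794
[ 417.66358816 -128.88039625   -0.70280399] [722.54279067  84.56063368 330.85797114]
```

View pics/w2.png

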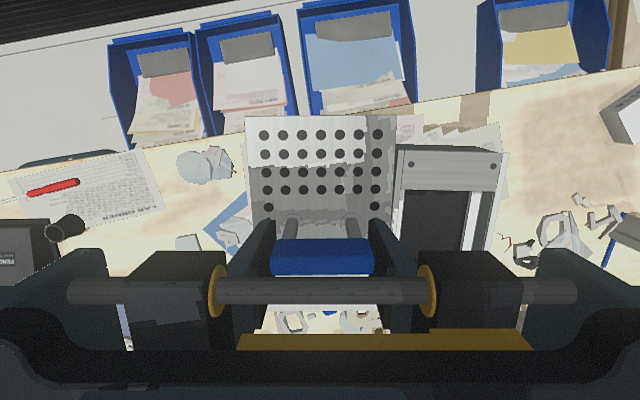

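Run:
```python
from h import *
p,w,R=look("w3",labels=("tank",)); 
q=w.reshape(-1,3); c=p["frame"].reshape(-1,3).astype(int); s=env.state()["ee_pos"]
k=(c[:,2]>c[:,0]+40)&(abs(q[:,2]-s[2]-30)<12); a=q[k]; print("bar",len(a),cv2.minAreaRect(a[:,:2].astype(np.float32)),np.median(a[:,2]),s)
k=(abs(q[:,2]-(s[2]-32))<8)&(abs(q[:,0]-s[0])<130)&(abs(q[:,1]-s[1])<100); a=q[k];print("plate",len(a),cv2.minAreaRect(a[:,:2].astype(np.float32)),np.median(a[:,2]))
rows([609.9,102.9,200],169.2)
```

```text
bar 2768 ((497.8562927246094, -18.773590087890625), (55.71615982055664, 12.051507949829102), 81.60115051269531) 264.78978349528376 [499.63403258 -20.07498273 235.91122073]
plate 17379 ((499.0964050292969, -19.228038787841797), (100.3458480834961, 150.632080078125), 81.45523071289062) 203.54150906701636
shift tool [-89.4 138.9  35.9] roll 0.029
```

```bash
python3 -m pendant '{"translation":[[-10,14,0],[-18,28,0],[-18,28,5],[-18,28,10],[-18,28,10],[-9,13,10],[0,0,0],[0,0,0]],"roll":[0.015,0.018,0,0,0,0,0,0],"hand":[255,255,255,255,255,255,255,255]}'
python3 - <<'E'
from h import *
p,w,R=look("w4",labels=("tank",)); st()
q=R["tank"]; a=q[abs(q[:,2]-80)<4]; print(len(a),cv2.minAreaRect(a[:,:2].astype(np.float32)),np.median(a[:,2]))
p,w,R=look("s4","side",labels=("tank",))
q=R["tank"]; a=q[abs(q[:,2]-80)<5]; print(len(a),cv2.minAreaRect(a[:,:2].astype(np.float32)),np.median(a[:,2]))
E
```

```text
time_s: 7.55
ee_pos: [614.3, 100.4, 199.6]
ee_rot: [-179.9, -0.2, 169.1]
force: [0.1, -0.4, -3.3]
gripper_width: 55.8
gripper_force: 10.0
7.65 [614.15, 99.39, 201.29] [-179.97, -0.01, 168.99] F [-0.49, 0.49, -1.77] T [0.02, 0.03, -0.04] w 55.91 10.0
7118 ((515.0873413085938, 121.8162612915039), (121.21939849853516, 53.38306427001953), 79.56124877929688) 79.3660254498198
633 ((588.1029663085938, 104.42976379394531), (120.29019165039062, 208.96127319335938), 79.13446807861328) 80.43743958380355
```

View pics/w4.png

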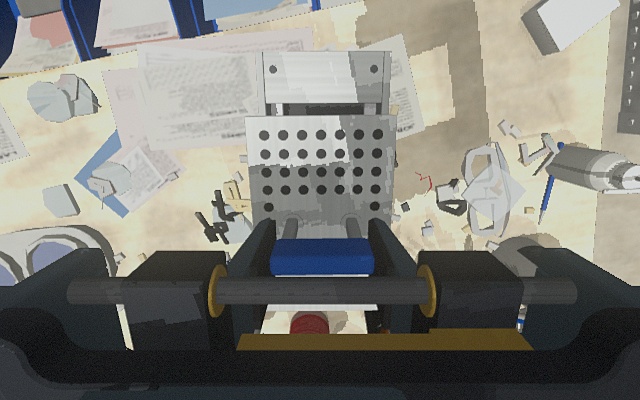

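```bash
python3 -m pendant '{"translation":[[3,2.5,10],[0,0,18],[0,0,18],[0,0,18],[0,0,12],[0,0,4],[0,0,0],[0,0,0]],"roll":[0,0,0,0,0,0,0,0],"hand":[255,255,255,255,255,255,255,255]}' 8
python3 -m pendant '{"translation":[[0,0,1.5],[0,0,1.5],[0,0,1],[0,0,1],[0,0,1],[0,0,1],[0,0,0],[0,0,0]],"roll":[0,0,0,0,0,0,0,0],"hand":[255,255,255,255,255,255,255,255]}'
cat >> h.py <<'E'
def tilt(p,w):
    from scipy.spatial.transform import Rotation as R
    s=env.state(); M=R.from_euler("xyz",s["ee_rot"],degrees=True).as_matrix()
    q=(w.reshape(-1,3)-s["ee_pos"])@M; q=np.c_[-q[:,0],q[:,1],-q[:,2]]   # plate-like axes at TCP: x away, z up
    k=(abs(q[:,1])<40)&(q[:,0]>-85)&(q[:,0]<-15)&(q[:,2]<-5)&(q[:,2]>-90); a=q[k]
    for _ in range(4):   # plane z=a+bx+cy, trimmed
        c,*_r=np.linalg.lstsq(np.c_[np.ones(len(a)),a[:,:2]],a[:,2],rcond=None); e=a[:,2]-np.c_[np.ones(len(a)),a[:,:2]]@c; a=a[abs(e)<max(2,2*np.median(abs(e)))]
    th=np.arctan(c[1]); print("tilt deg near-down %.1f side %.1f  n %d  near end top edge rel TCP x %.1f z %.1f"%(np.degrees(th),np.degrees(np.arctan(c[2])),len(a),np.percentile(a[:,0],.5),c[0]+c[1]*np.percentile(a[:,0],.5)))
E
python3 - <<'E'
from h import *
p,w,R=look("w5",labels=()); st(); tilt(p,w)
E
```

```text
time_s: 8.42
ee_pos: [612.3, 102.9, 121.5]
ee_rot: [180.0, 0.0, 169.0]
force: [-0.3, -0.2, -0.9]
gripper_width: 55.9
gripper_force: 8.0
time_s: 9.08
ee_pos: [610.9, 103.3, 114.9]
ee_rot: [180.0, -0.1, 169.0]
force: [-5.6, 0.8, 4.1]
gripper_width: 55.5
gripper_force: 8.0
9.1333 [610.85, 103.34, 114.91] [180.0, -0.13, 169.01] F [-5.32, 0.37, 5.26] T [0.05, 0.89, 0.02] w 56.03 8.0
tilt deg near-down 2.6 side 0.0  n 9704  near end top edge rel TCP x -74.1 z -35.2
```

```bash
python3 -m pendant '{"translation":[[0,0,0],[0,0,0.7],[0,0,0.7],[0,0,0.7],[0,0,0.7],[0,0,0.7],[0,0,0],[0,0,0]],"roll":[0,0,0,0,0,0,0,0],"hand":[255,255,255,255,255,255,255,255]}' 5
python3 - <<'E'
from h import *
p,w,R=look("w6",labels=()); st(); tilt(p,w)
E
```

```text
time_s: 9.8
ee_pos: [610.5, 103.4, 111.0]
ee_rot: [-180.0, -0.2, 169.0]
force: [-5.0, 1.2, 3.4]
gripper_width: 56.1
gripper_force: 5.0
9.85 [610.49, 103.38, 111.08] [-179.99, -0.18, 169.01] F [-5.25, 1.18, 4.18] T [0.08, 0.94, 0.06] w 55.96 5.0
tilt deg near-down 5.6 side 0.0  n 9607  near end top edge rel TCP x -73.4 z -37.4
```

```bash
python3 -m pendant '{"translation":[[0,0,0.8],[0,0,0.8],[0,0,0.8],[0,0,0.8],[0,0,0.8],[0,0,0],[0,0,0],[0,0,0]],"roll":[0,0,0,0,0,0,0,0],"hand":[255,255,255,255,255,255,255,255]}' 5
python3 - <<'E'
from h import *
p,w,R=look("w7",labels=()); st(); tilt(p,w)
E
```

```text
time_s: 10.52
ee_pos: [610.3, 103.4, 106.9]
ee_rot: [-180.0, -0.2, 169.0]
force: [-5.9, 0.3, 4.7]
gripper_width: 56.0
gripper_force: 5.0
10.5667 [610.27, 103.4, 106.88] [-179.99, -0.21, 169.01] F [-6.98, -0.56, 3.67] T [0.17, 1.0, 0.06] w 55.79 5.0
tilt deg near-down 8.8 side 0.1  n 9432  near end top edge rel TCP x -72.6 z -39.6
```

```bash
python3 -m pendant '{"translation":[[0,0,0.8],[0,0,0.8],[0,0,0.8],[0,0,0],[0,0,0],[0,0,-2],[0,0,-4],[0,0,0]],"roll":[0,0,0,0,0,0,0,0],"hand":[255,255,255,255,255,255,255,255]}' 5
python3 -m pendant '{"translation":[[0,0,0],[0,0,0],[0,0,-2],[0,0,-2],[0,0,-2],[0,0,0],[0,0,0],[0,0,0]],"roll":[0,0,0,0,0,0,0,0],"hand":[255,255,255,255,255,255,255,255]}' 20
python3 - <<'E'
from h import *
p,w,R=look("w8",labels=()); st(); tilt(p,w)
E
```

```text
time_s: 11.23
ee_pos: [613.1, 103.1, 110.9]
ee_rot: [180.0, 0.1, 169.0]
force: [0.3, -1.1, -2.5]
gripper_width: 56.0
gripper_force: 5.0
time_s: 11.9
ee_pos: [612.1, 103.1, 116.1]
ee_rot: [180.0, 0.0, 169.0]
force: [-0.8, 0.3, -2.3]
gripper_width: 55.7
gripper_force: 20.0
11.95 [612.11, 103.07, 115.99] [180.0, -0.0, 169.01] F [-0.41, 0.29, -1.87] T [-0.03, 0.05, 0.01] w 55.75 20.0
tilt deg near-down 10.6 side 0.1  n 9420  near end top edge rel TCP x -71.8 z -40.8
```

```bash
python3 -m pendant '{"translation":[[0,0,3],[0,0,4],[3,0,0],[6,0,0],[6,0,0],[6,0,1],[3,0,1],[0,0,0]],"roll":[0,0,0,0,0,0,0,0],"hand":[255,255,255,255,255,255,255,255]}' 20
python3 - <<'E'
from h import *
p,w,R=look("w9",labels=("tank",)); st(); tilt(p,w)
q=R["tank"]; a=q[abs(q[:,2]-80)<4]; print(len(a),cv2.minAreaRect(a[:,:2].astype(np.float32)),np.median(a[:,2]))
E
```

```text
time_s: 12.62
ee_pos: [587.4, 107.9, 107.0]
ee_rot: [-180.0, -0.1, 169.0]
force: [-0.3, -0.8, -1.7]
gripper_width: 55.7
gripper_force: 20.0
12.7167 [588.57, 107.76, 107.23] [179.99, 0.03, 169.03] F [-0.2, 0.57, -2.47] T [-0.0, -0.05, 0.02] w 55.95 20.0
tilt deg near-down -5.4 side 0.0  n 7368  near end top edge rel TCP x -84.7 z -26.8
16333 ((583.25537109375, 109.10594177246094), (121.34171295166016, 192.3471221923828), 79.37820434570312) 79.37173318302246
```

View pics/w9.png

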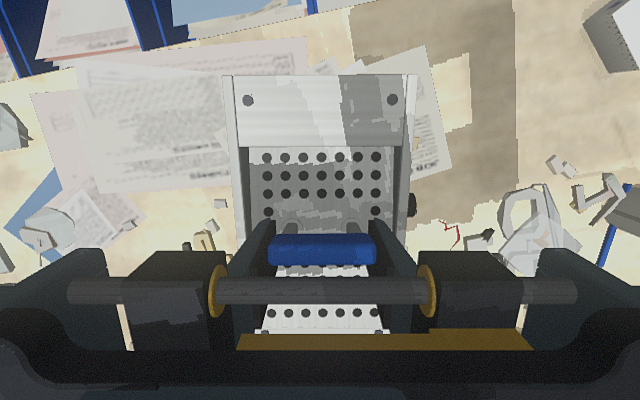

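```bash
python3 -m pendant '{"translation":[[3,0,0],[4,0,0],[4,0,0],[3,0,0],[2,0,0],[1.5,0,0],[0,0,0],[0,0,0]],"roll":[0,0,0,0,0,0,0,0],"hand":[255,255,255,255,255,255,255,255]}' 20
python3 - <<'E'
from h import *
st()
p=env.grab_frame("side");im=p["frame"][...,::-1][150:260,230:360]; cv2.imwrite("pics/s9.png",cv2.resize(im,None,fx=4.5,fy=4.5,interpolation=cv2.INTER_CUBIC))
E
```

```text
time_s: 13.38
ee_pos: [571.5, 111.1, 107.1]
ee_rot: [180.0, 0.0, 169.0]
force: [0.4, -0.2, -1.7]
gripper_width: 55.9
gripper_force: 20.0
13.3833 [571.49, 111.05, 107.12] [179.99, 0.02, 169.02] F [0.39, -0.17, -1.73] T [0.03, 0.03, 0.0] w 55.86 20.0
```

View pics/s9.png

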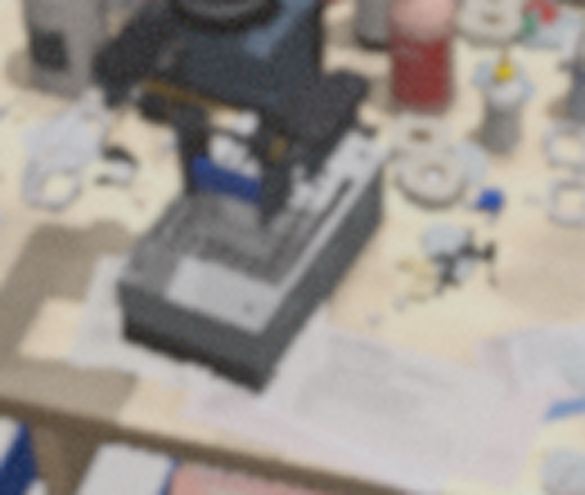

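```bash
python3 -m pendant '{"translation":[[0.7,0,0],[0.7,0,0],[0.6,0,0],[0,0,1],[0,0,1],[0,0,1],[0,0,0],[0,0,0]],"roll":[0,0,0,0,0,0,0,0],"hand":[255,255,255,255,255,255,255,255]}' 6
python3 - <<'E'
from h import *
st()
E
```

```text
time_s: 14.1
ee_pos: [569.4, 111.4, 103.9]
ee_rot: [-180.0, -0.0, 169.0]
force: [-0.6, -0.4, -1.3]
gripper_width: 56.3
gripper_force: 6.0
14.1 [569.39, 111.36, 103.91] [-180.0, -0.01, 169.01] F [-0.59, -0.37, -1.27] T [0.02, -0.03, -0.08] w 56.26 6.0
```

```bash
python3 -m pendant '{"translation":[[0,0,0.7],[-0.3,0,0.8],[-0.9,0,1.2],[-0.9,0,1.2],[-0.9,0,1.2],[0,0,0],[0,0,0],[0,0,0]],"roll":[0,0,0,0,0,0,0,0],"hand":[255,255,255,255,255,255,255,255]}' 5
cat >> h.py <<'E'
def tilt2(p,w):
    "tilt from bar top (blue) and visible plate inside the opening"
    from scipy.spatial.transform import Rotation as R
    s=env.state(); M=R.from_euler("xyz",s["ee_rot"],degrees=True).as_matrix()
    q=(w.reshape(-1,3)-s["ee_pos"])@M; q=np.c_[-q[:,0],q[:,1],-q[:,2]]
    O=np.array([590,107.5]);d=np.array([.9826,-.1857]); t=w.reshape(-1,3)[:,:2]-O; tx=t@d; wz=w.reshape(-1,3)[:,2]
    k=(abs(q[:,1])<38)&(tx>-54)&(q[:,0]<-15)&(wz>45)&(wz<100)&(q[:,2]<-10); x=tx[k]; z=wz[k]
    for _ in range(5):
        c=np.polyfit(x,z,1); e=abs(z-np.polyval(c,x)); m=e<max(1.5,2*np.median(e)); x,z=x[m],z[m]
    print("tilt near-down %.2f n %d plate top z at tank x -95 %.1f, -50 %.1f, 0 %.1f, 60 %.1f"%(np.degrees(np.arctan(c[0])),len(x),*np.polyval(c,[-95,-50,0,60])))
    col=p["frame"].reshape(-1,3).astype(int); k=(col[:,2]>col[:,0]+40)&(abs(q[:,2]-28)<12)&(abs(q[:,0])<25)
    b=np.percentile(tx[k],[2,98]); print("bar tank x %.1f..%.1f top z %.1f n %d  tcp x %.1f"%(*b,np.median(wz[k]),k.sum(),(s["ee_pos"][:2]-O)@d))
E
python3 - <<'E'
from h import *
p,w,R=look("w10",labels=()); st(); tilt2(p,w)
E
```

```text
time_s: 14.77
ee_pos: [572.3, 110.8, 98.9]
ee_rot: [180.0, -0.0, 169.0]
force: [0.6, 0.9, -1.8]
gripper_width: 55.9
gripper_force: 5.0
14.8167 [572.23, 110.86, 98.86] [179.99, -0.02, 169.01] F [0.39, -0.87, -1.45] T [0.03, -0.03, 0.06] w 56.06 5.0
tilt near-down 8.79 n 3232 plate top z at tank x -95 59.5, -50 66.5, 0 74.2, 60 83.5
bar tank x -33.4..-23.4 top z 131.8 n 3042  tcp x -18.1
```

```bash
python3 -m pendant '{"translation":[[-0.8,0,1],[-0.8,0,1],[-0.8,0,1],[-0.8,0,1],[-0.8,0,1],[0,0,0],[0,0,0],[0,0,0]],"roll":[0,0,0,0,0,0,0,0],"hand":[255,255,255,255,255,255,255,255]}' 5
python3 - <<'E'
from h import *
p,w,R=look("w11",labels=()); st(); tilt2(p,w)
E
```

```text
time_s: 15.48
ee_pos: [576.2, 110.2, 93.9]
ee_rot: [180.0, -0.0, 169.0]
force: [1.0, -0.5, -0.3]
gripper_width: 55.6
gripper_force: 5.0
15.5333 [576.22, 110.14, 93.88] [179.99, -0.01, 169.01] F [1.05, -0.52, -0.79] T [-0.02, -0.13, -0.03] w 55.72 5.0
tilt near-down 3.39 n 3875 plate top z at tank x -95 61.3, -50 64.0, 0 66.9, 60 70.5
bar tank x -28.4..-18.1 top z 126.8 n 3305  tcp x -14.0
```

```bash
python3 -m pendant '{"translation":[[-1,0,0.8],[-1,0,0.8],[-0.9,0,0.8],[-0.8,0,0.8],[0,0,0],[0,0,0],[0,0,0],[0,0,0]],"roll":[0,0,0,0,0,0,0,0],"hand":[255,255,255,255,255,255,255,255]}' 5
python3 - <<'E'
from h import *
p,w,R=look("w12",labels=()); st(); tilt2(p,w)
E
```

```text
time_s: 16.2
ee_pos: [579.7, 109.3, 90.6]
ee_rot: [-180.0, -0.0, 169.0]
force: [1.3, -0.1, -2.4]
gripper_width: 55.8
gripper_force: 5.0
16.25 [579.8, 109.29, 90.62] [-179.99, -0.02, 169.01] F [0.24, -0.6, -1.54] T [-0.05, 0.01, -0.04] w 56.22 5.0
tilt near-down -0.29 n 4473 plate top z at tank x -95 62.7, -50 62.5, 0 62.3, 60 62.0
bar tank x -24.5..-13.8 top z 123.3 n 3442  tcp x -10.4
```

```bash
python3 -m pendant '{"translation":[[-0.3,0,0.4],[-0.3,0,0.4],[-0.3,0,0.4],[-0.3,0,0.4],[0,0,0.3],[0,0,0],[0,0,0],[0,0,0]],"roll":[0,0,0,0,0,0,0,0],"hand":[255,255,255,255,255,255,255,255]}' 5
python3 - <<'E'
from h import *
p,w,R=look("w13",labels=()); st(); tilt2(p,w)
E
```

```text
time_s: 16.92
ee_pos: [581.5, 109.0, 89.1]
ee_rot: [180.0, 0.1, 169.0]
force: [0.5, -1.2, -0.2]
gripper_width: 56.1
gripper_force: 5.0
16.9667 [581.51, 109.05, 89.09] [179.99, 0.06, 169.02] F [1.32, -0.49, 0.39] T [-0.14, -0.11, -0.03] w 55.89 5.0
tilt near-down -1.75 n 4739 plate top z at tank x -95 63.2, -50 61.8, 0 60.3, 60 58.5
bar tank x -22.8..-12.2 top z 121.7 n 3472  tcp x -8.6
```

```bash
python3 -m pendant '{"translation":[[-1,0,0],[-1,0,0.2],[-1,0,0],[-1,0,0.1],[-1,0,0],[-1,0,0],[-1,0,0],[0,0,0]],"roll":[0,0,0,0,0,0,0,0],"hand":[255,255,255,255,255,255,255,255]}' 5
python3 - <<'E'
from h import *
p,w,R=look("w14",labels=()); st(); tilt2(p,w)
E
```

```text
time_s: 17.63
ee_pos: [587.2, 108.0, 88.7]
ee_rot: [180.0, -0.1, 169.0]
force: [-4.4, 0.9, 6.0]
gripper_width: 55.9
gripper_force: 5.0
17.6833 [587.19, 108.0, 88.76] [180.0, -0.1, 169.0] F [-4.32, 0.56, 4.91] T [0.17, 0.88, 0.02] w 55.67 5.0
tilt near-down -1.71 n 5703 plate top z at tank x -95 63.2, -50 61.9, 0 60.4, 60 58.6
bar tank x -17.1..-6.4 top z 121.5 n 3505  tcp x -2.9
```

```bash
python3 -m pendant '{"translation":[[-0.7,0,-0.2],[-0.7,0,0],[-0.7,0,0],[-0.7,0,0],[-0.7,0,0],[-0.5,0,0],[0,0,0],[0,0,0]],"roll":[0,0,0,0,0,0,0,0],"hand":[255,255,255,255,255,255,255,255]}' 5
python3 - <<'E'
from h import *
p,w,R=look("w15",labels=()); st(); tilt2(p,w)
E
python3 -m pendant '{"translation":[[-0.7,0,0],[-0.7,0,0],[-0.7,0,0],[-0.7,0,0],[-0.7,0,0],[-0.5,0,0],[0,0,0],[0,0,0]],"roll":[0,0,0,0,0,0,0,0],"hand":[255,255,255,255,255,255,255,255]}' 5
python3 - <<'E'
from h import *
p,w,R=look("w15",labels=()); st(); tilt2(p,w)
E
```

```text
time_s: 18.35
ee_pos: [592.1, 107.0, 88.7]
ee_rot: [180.0, 0.0, 169.0]
force: [-3.3, 0.3, 1.6]
gripper_width: 55.9
gripper_force: 5.0
18.4 [592.09, 106.98, 88.71] [179.99, 0.02, 169.01] F [-1.81, 0.92, 3.51] T [0.11, 0.58, -0.02] w 55.73 5.0
tilt near-down -1.66 n 6564 plate top z at tank x -95 63.2, -50 61.9, 0 60.4, 60 58.7
bar tank x -12.1..-1.4 top z 121.5 n 3506  tcp x 2.2
time_s: 19.07
ee_pos: [596.2, 106.2, 88.6]
ee_rot: [180.0, 0.0, 169.0]
force: [-1.5, -0.3, 0.7]
gripper_width: 56.0
gripper_force: 5.0
19.1167 [596.17, 106.17, 88.68] [179.99, 0.04, 169.01] F [-0.98, -0.92, 0.54] T [0.03, 0.31, -0.02] w 56.08 5.0
tilt near-down -1.67 n 7325 plate top z at tank x -95 63.3, -50 62.0, 0 60.5, 60 58.7
bar tank x -7.9..2.7 top z 121.4 n 3495  tcp x 6.3
```

```bash
python3 -m pendant '{"translation":[[-0.7,0,0.2],[-0.7,0,0.2],[-0.7,0,0],[-0.7,0,0],[-0.7,0,0],[-0.5,0,0],[0,0,0],[0,0,0]],"roll":[0,0,0,0,0,0,0,0],"hand":[255,255,255,255,255,255,255,255]}' 5
python3 - <<'E'
from h import *
p,w,R=look("w15",labels=()); st(); tilt2(p,w)
E
python3 -m pendant '{"translation":[[-0.7,0,0.1],[-0.7,0,0],[-0.7,0,0],[-0.7,0,0],[-0.5,0,0],[0,0,0],[0,0,0],[0,0,0]],"roll":[0,0,0,0,0,0,0,0],"hand":[255,255,255,255,255,255,255,255]}' 5
python3 - <<'E'
from h import *
p,w,R=look("w15",labels=()); st(); tilt2(p,w)
E
```

```text
time_s: 19.78
ee_pos: [599.7, 105.5, 88.5]
ee_rot: [180.0, -0.0, 169.0]
force: [-4.9, 1.0, 5.4]
gripper_width: 55.9
gripper_force: 5.0
19.8333 [599.72, 105.53, 88.55] [179.99, -0.01, 169.01] F [-4.34, 1.05, 4.79] T [0.22, 0.8, 0.03] w 55.77 5.0
tilt near-down -1.65 n 7945 plate top z at tank x -95 63.2, -50 61.9, 0 60.5, 60 58.8
bar tank x -4.4..6.3 top z 121.3 n 3498  tcp x 9.9
time_s: 20.5
ee_pos: [603.0, 104.9, 88.4]
ee_rot: [180.0, -0.0, 169.0]
force: [-4.4, 1.9, 4.8]
gripper_width: 55.8
gripper_force: 5.0
20.55 [602.99, 104.88, 88.39] [179.99, -0.0, 169.01] F [-4.85, 2.2, 5.82] T [0.11, 0.8, 0.02] w 56.17 5.0
tilt near-down -1.56 n 8610 plate top z at tank x -95 63.1, -50 61.9, 0 60.5, 60 58.9
bar tank x -1.2..9.6 top z 121.3 n 3527  tcp x 13.2
```

```bash
python3 -m pendant '{"translation":[[-0.7,0,0],[-0.7,0,0],[-0.7,0,0.1],[-0.4,0,0],[0,0,0],[0,0,0],[0,0,0],[0,0,0]],"roll":[0,0,0,0,0,0,0,0],"hand":[255,255,255,255,255,255,255,255]}' 5
python3 - <<'E'
from h import *
p,w,R=look("w15",labels=()); st(); tilt2(p,w)
E
python3 -m pendant '{"translation":[[-0.7,0,0],[-0.7,0,0],[-0.7,0,0.1],[-0.4,0,0],[0,0,0],[0,0,0],[0,0,0],[0,0,0]],"roll":[0,0,0,0,0,0,0,0],"hand":[255,255,255,255,255,255,255,255]}' 5
python3 - <<'E'
from h import *
p,w,R=look("w15",labels=()); st(); tilt2(p,w)
E
```

```text
time_s: 21.22
ee_pos: [605.3, 104.5, 88.3]
ee_rot: [180.0, -0.0, 169.0]
force: [-4.7, 1.4, 5.0]
gripper_width: 55.8
gripper_force: 5.0
21.2667 [605.37, 104.45, 88.34] [179.99, -0.01, 169.01] F [-4.66, 0.87, 5.61] T [0.16, 0.91, 0.02] w 55.89 5.0
tilt near-down -1.50 n 9044 plate top z at tank x -95 63.1, -50 61.9, 0 60.6, 60 59.0
bar tank x 1.2..12.0 top z 121.2 n 3521  tcp x 15.7
time_s: 21.93
ee_pos: [608.6, 103.8, 87.7]
ee_rot: [180.0, 0.1, 169.0]
force: [-0.1, -0.6, -2.8]
gripper_width: 56.0
gripper_force: 5.0
21.9833 [608.42, 103.74, 87.72] [180.0, 0.05, 169.01] F [0.65, -0.64, -0.94] T [0.03, -0.05, 0.01] w 55.81 5.0
tilt near-down -1.02 n 9635 plate top z at tank x -95 61.6, -50 60.8, 0 59.9, 60 58.8
bar tank x 4.4..15.2 top z 120.6 n 3503  tcp x 18.8
```

```bash
python3 -m pendant '{"translation":[[0.2,0,0.4],[0.2,0,0.4],[0.1,0,0.4],[0,0,0.3],[0,0,0],[0,0,0],[0,0,0],[0,0,0]],"roll":[0,0,0,0,0,0,0,0],"hand":[255,255,255,255,255,255,255,255]}' 5
python3 - <<'E'
from h import *
p,w,R=look("w16",labels=()); st(); tilt2(p,w)
E
```

```text
time_s: 22.65
ee_pos: [607.3, 104.0, 86.5]
ee_rot: [-180.0, -0.0, 169.0]
force: [-0.9, 0.5, -2.3]
gripper_width: 55.8
gripper_force: 5.0
22.7 [607.29, 104.02, 86.5] [180.0, -0.02, 169.01] F [0.04, 0.24, -1.66] T [0.06, 0.01, 0.01] w 56.06 5.0
tilt near-down -0.02 n 9385 plate top z at tank x -95 58.6, -50 58.6, 0 58.5, 60 58.5
bar tank x 3.2..13.6 top z 119.5 n 3440  tcp x 17.6
```

```bash
python3 -m pendant '{"translation":[[0,0,0.3],[0,0,0.3],[0,0,0.2],[0,0,0],[0,0,0],[0,0,0],[0,0,0],[0,0,0]],"roll":[0,0,0,0,0,0,0,0],"hand":[255,255,255,255,255,255,255,255]}' 4
python3 - <<'E'
from h import *
p,w,R=look("w17",labels=()); st(); tilt2(p,w)
E
```

```text
time_s: 23.37
ee_pos: [607.3, 104.0, 86.4]
ee_rot: [180.0, 0.0, 169.0]
force: [-3.9, -0.4, 5.5]
gripper_width: 55.8
gripper_force: 4.0
23.4167 [607.33, 104.0, 86.4] [179.99, 0.01, 169.01] F [-2.49, -0.87, 5.35] T [-0.13, 0.48, 0.01] w 55.95 4.0
tilt near-down 0.01 n 9369 plate top z at tank x -95 58.4, -50 58.4, 0 58.5, 60 58.5
bar tank x 3.1..13.5 top z 119.4 n 3444  tcp x 17.7
```

```bash
python3 -m pendant '{"translation":[[0,0,-0.3],[0,0,-0.3],[0,0,0],[0,0,0],[0,0,0],[0,0,0],[0,0,0],[0,0,0]],"roll":[0,0,0,0,0,0,0,0],"hand":[255,255,95,90,80,70,60,60]}' 3
python3 -m pendant '{"translation":[[0,0,0],[0,0,0],[0,0,-10],[0,0,-20],[0,0,-25],[0,0,-25],[0,0,-20],[0,0,0]],"roll":[0,0,0,0,0,0,0,0],"hand":[30,20,20,20,20,20,20,20]}' 
python3 -m pendant '{"translation":[[0,0,0],[0,0,0],[0,0,0],[0,0,0],[0,0,0],[0,0,0],[0,0,0],[0,0,0]],"roll":[0,0,0,0,0,0,0,0],"hand":[20,20,20,20,20,20,20,20]}'
python3 - <<'E'
from h import *
p,w,R=look("w18",labels=()); st(); 
O=np.array([590,107.5]);d=np.array([.9826,-.1857]);n=np.array([.1857,.9826]); t=w.reshape(-1,3)[:,:2]-O; tx=t@d;ty=t@n;z=w.reshape(-1,3)[:,2]
for a,b in((-57,-35),(-35,-15),(-15,0),(20,40),(40,58)):
    k=(tx>a)&(tx<b)&(abs(ty)<45)&(z>45)&(z<75); print(a,b,k.sum(),np.median(z[k]) if k.any() else None)
k=(tx>-50)&(tx<-10)&(abs(z-58.5)<2)&(abs(ty)<53); print("plate y",np.percentile(ty[k],[.5,99.5]))
E
```

```text
time_s: 24.08
ee_pos: [607.5, 104.0, 86.2]
ee_rot: [180.0, 0.0, 169.0]
force: [-0.7, 1.2, -1.2]
gripper_width: 69.1
gripper_force: 0.0
time_s: 24.75
ee_pos: [610.1, 104.4, 192.2]
ee_rot: [179.8, 0.6, 169.0]
force: [1.2, 0.0, -0.3]
gripper_width: 83.9
gripper_force: 0.0
time_s: 25.42
ee_pos: [607.4, 104.0, 186.1]
ee_rot: [-180.0, -0.0, 169.0]
force: [-0.3, -0.6, -0.8]
gripper_width: 84.3
gripper_force: 0.0
25.4667 [607.43, 104.01, 186.19] [180.0, -0.01, 169.01] F [-0.71, 0.45, -0.27] T [-0.01, -0.0, 0.04] w 83.8 0.0
-57 -35 2180 58.485596940100834
-35 -15 1877 58.514850709010375
-15 0 1318 58.47192580028806
20 40 633 58.54596628038138
40 58 1371 58.5527942581017
plate y [-48.26430952  50.32791233]
```

View pics/w18.png

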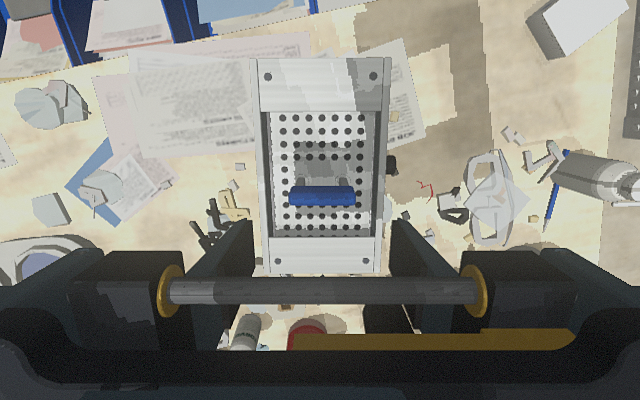

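The plate is at px (322,175) in the tank. It lies flat, with its top at 58.5 mm along the whole length, it has been let go, and both ends are under the lips. I'm handing it in.

```bash
python3 -c "
from workcell import env
print(env.job_done())"
```

```text
the job is handed in; nothing more can be done
None
```

The strainer plate is in its seat: flat along its length, both ends under the lips, and released. The job was handed in at about 25 s; the highest force I read at the wrist near the tank was about 8 N, I saw no contact with the bottles, loupe or carton, and no verdict came back.

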